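# Roll the tip-box shuttle to the pipetting mark and brake it there

## Task

Roll the loaded tip-box shuttle along its low-friction rail until its white pointer stands in line with the red mark, and brake it so that it stays at rest there by itself for a couple of seconds; then take the hand away. Push gently and only on the upright faces of the two springy orange buffers inside its gap (one drives, the other brakes), without squeezing a buffer to its limit, without touching the rest of the shuttle and without running it into the yellow stop at the rail's end. Leave the loose tip box, the white beaker and the amber jar where they stand.

Things in the scene. Friction and masses are not known exactly. Their poses are not given: they have to be found in the camera images.
- rail: Fixed straight aluminium rail on the bench, 920 long, 60 wide, 30 high, with an upright plate at each end (75 high, 130 wide; grey at its -y end, yellow stop at its +y end). Origin: centre of its underside. Its +y axis is the direction of travel towards the yellow stop, z is up. Its position and yaw differ from run to run.
- shuttle (a joint): Travel of the shuttle along the rail's +y, m: 0 at the grey plate, 0.36 when it strikes the yellow stop. Ball bearings: nominal moving mass 2.5 kg in all (may be 25 percent less to 35 percent more), viscous drag about 0.15 N per m/s, rolling resistance about 0.006 N; it coasts for many seconds. Travel at the mark = present travel + distance along the rail's y from pointer to mark.
- gap (a point): Centre of the open gap in the middle of the shuttle, 85 above the bench, moving with the shuttle. The gap is 240 long between the two orange buffer faces (120 to either side of this point along the rail) and free from above. Keep fingertips at least 55 above the bench (the rail under the gap is 30 high, frame bars 46).
- buffer_far (a joint): Compression, m, of the buffer at the gap's +y end: push its face towards the rail's +y to drive the shuttle to the stop. Orange upright face, square to the rail, 100 wide, 57 to 113 above the bench, on black rubber, 45 proud of a steel plate. Spring 60 N/m, no preload (0 free, 0.035 fully squeezed; keep below 0.030), damping 0.2 N per m/s, pad 60 g; a shuttle met by a still hand bounces back.
- buffer_near (a joint): Compression, m, of the same kind of buffer at the gap's -y end, 240 from the other: push its face towards the rail's -y to brake the shuttle or drive it back. Same size, spring and limit; springs back to 0 when released.
- pointer (a point): Tip of the white pointer on the shuttle's +x side (rail frame), 94 from the rail's centre line, 48 above the bench, level with the middle of the gap. The shuttle is 540 long, 130 wide, 120 high over the lids, with a navy tip box at each end: not to be touched, nor the two frame bars along the sides of the gap (15 wide, centred 57.5 from the centre line, top 46 above the bench).
- mark (a point): Tip of the red pointer of the fixed mark post beside the rail on its +x side, 48 above the bench; axes as the rail's. Post: foot 60 by 50, 53 high. It stands elsewhere along the rail in every run, 60 or more before the place where the stop would be struck.
- tip_box: Bystander: loose navy tip box with a frosted lid, 88 x 123 x 70 high, origin at the centre of its underside, on the robot's side of the rail.
- beaker: Bystander: loose white plastic beaker, radius 45, 110 high, origin at the centre of its underside, beyond the rail.
- jar: Bystander: loose amber glass jar with red cap, radius 30, 90 high, origin at the centre of its underside, on the robot's side of the rail.
Things that resemble listed ones, but are neither listed nor needed, are in the scene too. Several things look just like the part that bears mark: the one meant starts farthest from the robot's base.

How it is judged:
By the outcome, as a careful person would: the job done as asked, in the order asked, and still so for the second after the job is handed in, with the robot touching nothing.
It also fails if it takes over 40 s, if anything falls off the work surface, if the arm or the gripper's body presses on something with over 40 N, if the wrist force passes 120 N, or if a joint passes its speed limit or range.

## Robot

A 6-joint arm with a two-finger parallel gripper is mounted at the origin on the work surface. World frame = base frame: x ahead of the robot, y to its left, z up, the work surface at z = 0. Lengths are in m, angles in rad, forces in N, time in s.
With the tool pointing down it reaches from about 0.25 to 0.775 m from the base axis. Payload 4 kg.
Tool frame: the origin (TCP) lies midway between the tips of the shut fingers; the grasp point (between the pads) lies 19 mm behind it; z points along the fingers, y is the line along which they close (so a half turn about z gives the same grasp; the last joint's range is limited). The gripper opens to 94 mm and grips with 3 to 60 N. Pads are 16 mm wide; open, the fingers measure 119 mm over their backs; the gripper's body (75 mm by 177 mm) begins 78 mm behind the grasp point.
Start: joints at [-1.368, 0.087, 1.371, -0, 1.684, -0.103], TCP at [0.166, -0.525, 0.206] pointing down, gripper open.
Joint ranges: [-3.1, 3.1], [-0.76, 2.03], [0.27, 2.55], [-1.08, 4.22], [0.17, 2.65], [-2.57, 2.57]. Speed limits (rad/s): [2.79, 2.79, 3.14, 3.14, 3.14, 3.14].

## Interface

Orientations are given as [roll, pitch, yaw] about the fixed x, y, z axes, in that order (R = Rz(yaw) Ry(pitch) Rx(roll)).
In Python, from bench import robot gives the robot as it stands. The module is installed in compiled form; this text tells all that it offers.
- The arm moves only by the tool arm_command, never from a script. Its argument "targets" is a list of rows, each a list of 4 numbers: the shift along the world's x, y, z as a fraction of full scale, then the turn about the world's z as a fraction of full scale. A call has 1 to 8 rows; each row is the pose to reach, as a shift and turn from the pose commanded when the call began; what a row does not reach only later rows make up. Full scale, the value 1, is 0.5 m for a shift and 120 degrees for a turn. A row lasts 1/12 s, in which the tool goes at most 41.7 mm and 7.16 degrees, less where a joint would pass 70% of its speed; a pose out of reach is approached as far as the arm can. A call with a number of a shift or a turn outside -1 to 1 is refused whole. A call with a gripper value outside its range is refused whole. "claw" is the closure, from 0 (fully open) to 1 (shut), set as the call begins (left out, the last holds). The fingers move at their own pace and stop on an object; the grip force is fixed at half the most. Time passes only in rows, so rows that repeat a pose let the fingers close. It gives the time, the measured TCP pose, the force, the opening and the grip force at its end, in the units of the state.
- robot.get_obs(): the state, without advancing time (a new reading comes with each control period).
- robot.snapshot(name): name is "side" or "top"; returns the picture (384x512x3 uint8, red, green, blue); there is no depth.
- robot.camera_info(name): a dict with "vfov" (degrees; the focal length in pixels is half the picture's height over the tangent of half this angle, whatever the lens; pixels are square), "cx", "cy" (the principal point, pixels), "k1" (the pictures are not rectified: a ray, as slopes to the right and down, at radius r is drawn at 1 + k1 r^2 times it, then the intrinsics apply), "extrinsics" (4x4, takes a point from camera to world coordinates). Camera axes: x right, y up, looking along -z (the intrinsics and any distortion apply to the point x, -y, -z); pixel columns grow to the right and rows downward; lengths in m; the calibration is good to about 2 mm. A picture is of the moment at which its call begins. camera_info takes no time and is no camera call.
- robot.close_job(): hands the job in; it is judged then, once.
The state is a dict: "time": time; "joint_positions": joint angles; "qvel": joint speeds; "joint_torque": joint torques, N m; "tool_pos": TCP position; "ee_rot": TCP orientation; "wrist_force": force on the tool from outside, world axes, zero at the start; "wrist_torque": the same for the moment, N m; "width": finger opening in m; "finger_force": force on a finger pad.
Only numpy, scipy, OpenCV 4.12 (cv2) and the standard library are available. Lean on these libraries where they do the work, as an engineer would, in place of code of your own. Each camera call takes 0.05 s, during which the arm holds its last target. There are 200 camera calls.

## Working session

There is one attempt and no reset: what is moved stays moved. The work goes in short steps, Python scripts to look and compute and a tool call to move; the robot and the scene stay as the last step left them, time stands still between calls to the robot, and variables do not carry over. Pictures are saved under pics/ and viewed, at most 10 in all, crops included, and the job is handed in when it is done.

Besides the shell and the picture viewer there is one more tool, called after ">>>" by a JSON object that holds its "api" and its "payload". arm_command: Moves the arm, as the interface text tells. Shift numbers are shares of 0.5 m and turn numbers shares of 120 degrees, none past 1 either way. Its arguments: {"type":"object","properties":{"targets":{"type":"array"},"claw":{"type":"number"}},"required":["targets"]}

```bash
mkdir -p pics; cat > h.py <<'E'
import numpy as np, cv2
from bench import robot
def snap(name,fn):
    im=robot.snapshot(name); cv2.imwrite('pics/'+fn,im[:,:,::-1]); return im
def ray(name,u,v):
    c=robot.camera_info(name); f=192/np.tan(np.radians(c['vfov'])/2)
    d=np.array([(u-c['cx'])/f,(v-c['cy'])/f]); rd=np.linalg.norm(d); r=rd
    for _ in range(50): r=rd/(1+c['k1']*r*r)
    d=d*(r/rd if rd>0 else 1)
    T=np.array(c['extrinsics']); return T[:3,3],T[:3,:3]@np.array([d[0],-d[1],-1])
def pt(name,u,v,z):
    o,d=ray(name,u,v); return (o+d*(z-o[2])/d[2])
def proj(name,p):
    c=robot.camera_info(name); f=192/np.tan(np.radians(c['vfov'])/2)
    T=np.array(c['extrinsics']); q=T[:3,:3].T@(np.array(p)-T[:3,3]); s=np.array([q[0],-q[1]])/-q[2]
    s=s*(1+c['k1']*(s@s)); return s*f+[c['cx'],c['cy']]
E
python3 - <<'E'
from h import *
print(robot.get_obs())
for n in('top','side'):
    im=snap(n,n+'0.png'); print(robot.camera_info(n))
    cv2.imwrite('pics/%s0b.png'%n,cv2.resize(im,(800,600),interpolation=2)[:,:,::-1])
E
```

```text
{'time': 0.0, 'joint_positions': array([-1.36810749e+00,  8.79372216e-02,  1.37220392e+00,  1.39521977e-05,
        1.68362121e+00, -1.03105075e-01]), 'qvel': array([ 0.00094001,  0.00029903, -0.00177893,  0.00128435,  0.00089513,
        0.00082973]), 'joint_torque': array([ 5.18051384e-04, -3.40185428e+01, -3.02425039e+01,  7.16775586e-02,
        3.28826567e-02, -1.77904067e-04]), 'tool_pos': array([ 0.16546582, -0.52395263,  0.20433945]), 'ee_rot': array([-3.13943590e+00, -2.37103819e-04,  3.05795215e-01]), 'wrist_force': array([ 0.65277611, -0.3224491 ,  0.67692642]), 'wrist_torque': array([0.02013853, 0.0272005 , 0.03231228]), 'finger_force': 0.0, 'width': 0.09390918599577984}
{'vfov': 48.52951668569952, 'cx': 250.83806927563876, 'cy': 196.06505351253898, 'k1': -0.042727638677825565, 'extrinsics': array([[ 0.0013712 ,  0.992033  , -0.1259708 ,  0.36335217],
       [-0.99997458,  0.00224176,  0.00676928,  0.0076908 ],
       [ 0.00699775,  0.12595832,  0.99201085,  1.32408659],
       [ 0.        ,  0.        ,  0.        ,  1.        ]])}
{'vfov': 52.181389327885306, 'cx': 252.69731260776987, 'cy': 190.3631183432961, 'k1': -0.09144910494541592, 'extrinsics': array([[-0.96177246,  0.20913643, -0.17679278,  0.30734285],
       [-0.27351315, -0.7655962 ,  0.58228259,  0.5765257 ],
       [-0.01357538,  0.60837851,  0.7935309 ,  0.88428957],
       [ 0.        ,  0.        ,  0.        ,  1.        ]])}
```

View pics/top0b.png

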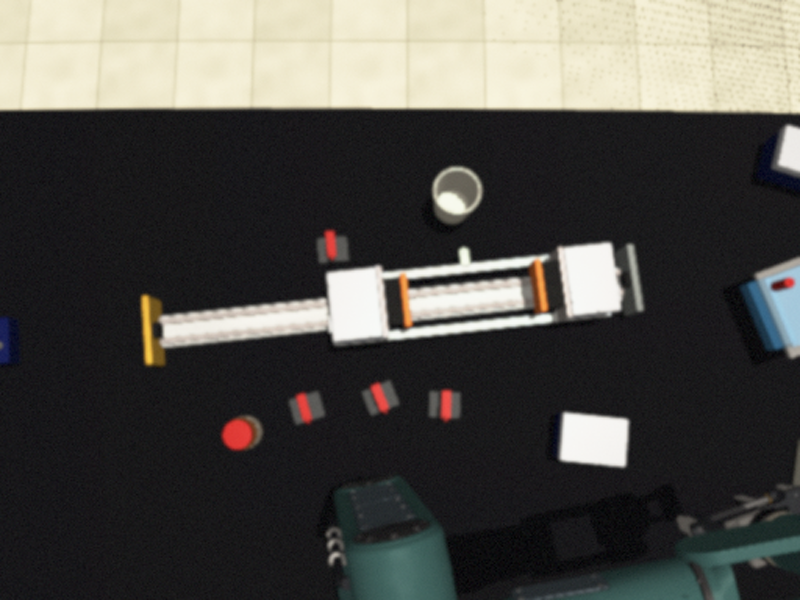

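View pics/side0b.png

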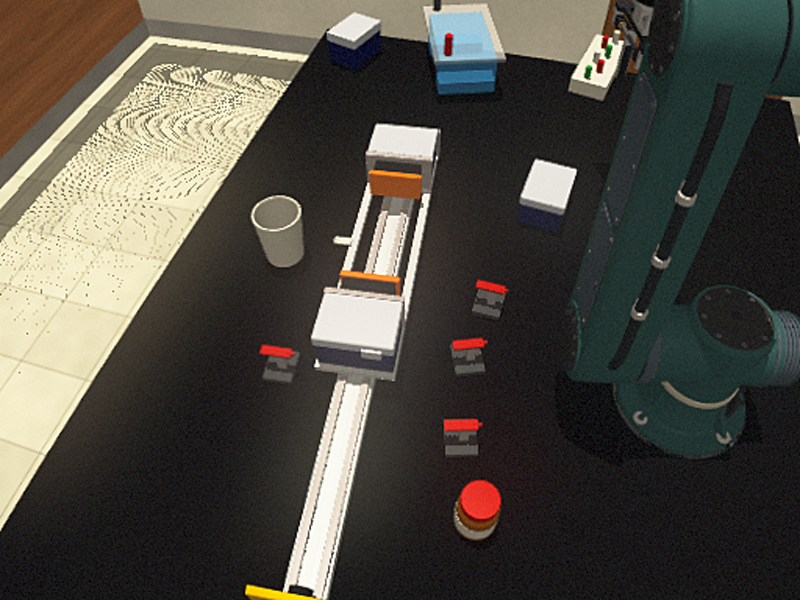

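The top view (800x600 scale) shows four mark posts: (332,247), (307,407), (380,397) and (446,405). The one beyond the rail at (332,247) is farthest from the base and lies on the rail's +x side, so it should be the mark. The white pointer is at about (464,252), the yellow stop at (152,330) and the grey plate at (632,278). I'll confirm in a crop.

```bash
python3 - <<'E'
from h import *
im=cv2.imread('pics/top0.png')
cv2.imwrite('pics/c1.png',cv2.resize(im[140:230,190:310],(800,600),interpolation=cv2.INTER_CUBIC))
im=cv2.imread('pics/side0.png')
cv2.imwrite('pics/c2.png',cv2.resize(im[135:255,150:310],(800,600),interpolation=cv2.INTER_CUBIC))
E
```

```text
(no output)
```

View pics/c1.png

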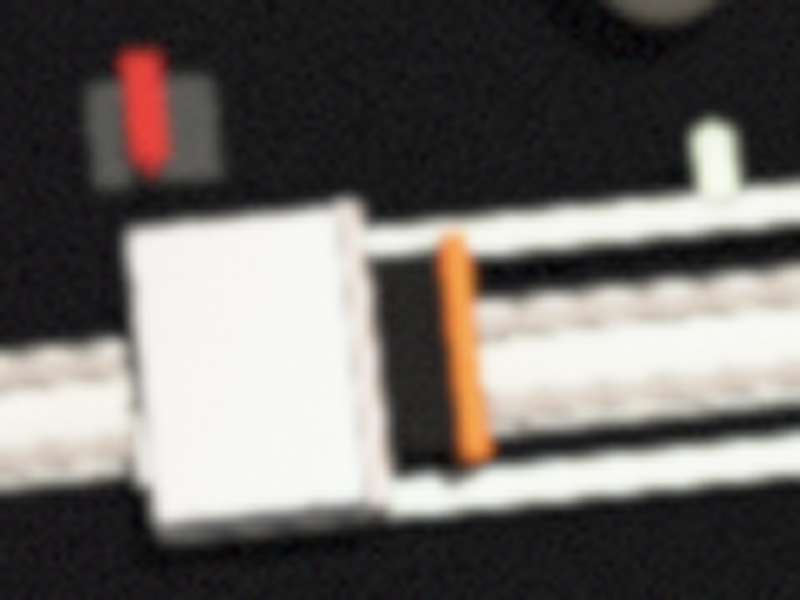

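View pics/c2.png

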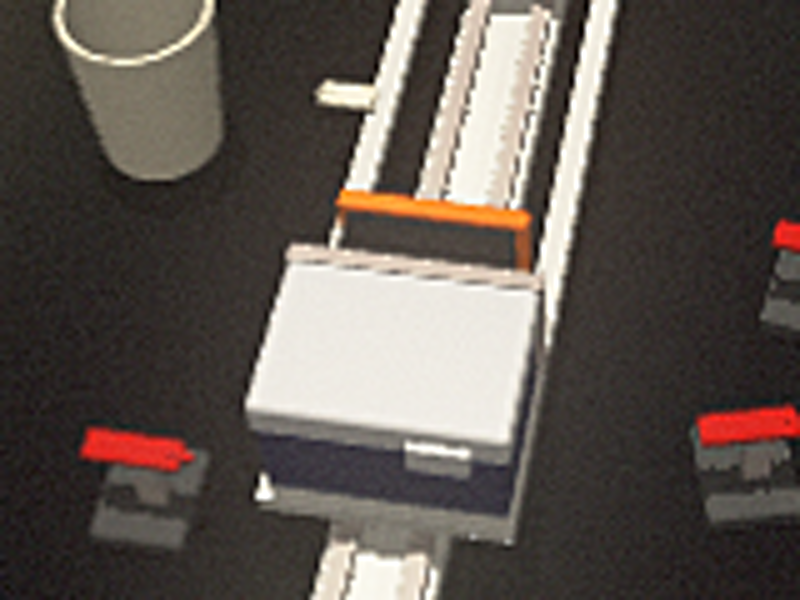

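Confirmed: mark tip at about (212.0,166.3) in top and (188.2,225.8) in side. Pointer tip at about (296.4,158) in top and (213.2,153) in side.

```bash
python3 - <<'E'
from h import *
s=0.64
m=[pt('top',212.2,166.3,.048),pt('side',188.2,225.8,.048)]
p=[pt('top',296.4,158,.048),pt('side',213.2,153.1,.048)]
print('mark',m,'\nptr',p)
# rail edges via rectified lines: frame bars / rail
im=cv2.imread('pics/top0.png').astype(int)
lo=[];hi=[]
c=[]
for u in range(108,205,4):
    col=im[170:240,u].sum(1); w=col>300
    idx=np.where(w)[0]+170; 
    # subpixel edges
    pr=im[:,u].sum(1)
    a=np.interp(300,[pr[idx[0]-1],pr[idx[0]]],[idx[0]-1,idx[0]]); b=np.interp(300,[pr[idx[-1]+1],pr[idx[-1]]],[idx[-1]+1,idx[-1]])
    c.append((pt('top',u,a,.03)+pt('top',u,b,.03))/2); lo.append(b-a)
c=np.array(c); print(np.round(lo,1)); k=np.polyfit(c[:,1],c[:,0],1); print('rail x=',k, 'resid',np.std(c[:,0]-np.polyval(k,c[:,1])), 'ang',np.degrees(np.arctan(k[0])))
for n,u,v,z in [('yel',152*s,330*s,.075),('gry',630*s,278*s,.075),('farT',403*s,276*s,.113),('farB',409*s,326*s,.113),('nearT',536*s,262*s,.113),('nearB',541*s,311*s,.113),('lidYL',328*s,275*s,.12),('lidYR',335*s,345*s,.12),('lidG',612*s,244*s,.12),('beaker',457*s,190*s,.11)]:
    print(n,np.round(pt('top',u,v,z),4))
E
```

```text
mark [array([0.61655004, 0.11683796, 0.048     ]), array([0.62009617, 0.11442029, 0.048     ])] 
ptr [array([ 0.64311382, -0.14026462,  0.048     ]), array([ 0.64193336, -0.13826992,  0.048     ])]
[21.1 21.4 21.2 21.3 21.4 21.2 21.4 21.2 21.4 21.2 21.5 21.5 21.2 21.6
 21.3 21.5 21.3 21.5 21.5 21.3 21.5 21.2 21.5 21.3 21.5]
rail x= [-0.11086957  0.52773779] resid 0.0004045820964458769 ang -6.32652097086772
yel [0.4759 0.4524 0.075 ]
gry [ 0.5778 -0.4574  0.075 ]
farT [ 0.5737 -0.0209  0.113 ]
farB [ 0.481  -0.0318  0.113 ]
nearT [ 0.6008 -0.268   0.113 ]
nearB [ 0.5091 -0.2748  0.113 ]
lidYL [0.574  0.1168 0.12  ]
lidYR [0.4455 0.1024 0.12  ]
lidG [ 0.6341 -0.4096  0.12  ]
beaker [ 0.7389 -0.123   0.11  ]
```

>>> {"api": "arm_command", "payload": {"targets": [[0.761,0.748,0,-0.093],[0.761,0.748,0,-0.093],[0.761,0.748,0,-0.093],[0.761,0.748,0,-0.093],[0.761,0.748,0,-0.093],[0.761,0.748,0,-0.093],[0.761,0.748,0,-0.093],[0.761,0.748,0,-0.093]], "claw": 0}}

```text
time: 0.77
tool_pos: [0.4029, -0.2902, 0.2051]
ee_rot: [-3.141, 0.0, 0.111]
wrist_force: [0.6, -0.6, -0.1]
width: 0.0943
finger_force: 0.0
```

```bash
cat >> h.py <<'E'
O=np.array([0.5277,0]); Y=np.array([-.1102,.9939]); X=np.array([.9939,.1102])
def srange(name,im,z,x0,x1,s0,s1,ds=.0005):
    ss=np.arange(s0,s1,ds); xs=np.linspace(x0,x1,8)
    M=np.array([[proj(name,[*(O+X*x+Y*s),z]) for s in ss] for x in xs],np.float32)
    g=cv2.remap(im.astype(np.float32).mean(2),M[:,:,0],M[:,:,1],cv2.INTER_LINEAR)
    return ss,g
def edge(name,im,s0,s1,sides=((.04,.055),(-.055,-.04)),thr=110):
    r=[]
    for a,b in sides:
        ss,g=srange(name,im,.12,a,b,s0,s1); g=g.mean(0)
        i=np.where((g[:-1]>=thr)&(g[1:]<thr))[0]
        r.append(np.nan if len(i)==0 else ss[i[-1]]+ .0005*(g[i[-1]]-thr)/(g[i[-1]]-g[i[-1]+1]))
    return r
def hand():
    o=robot.get_obs(); p=o['tool_pos'][:2]-O
    return o['time'],p@X,p@Y,o['tool_pos'][2],o['ee_rot'][2],o['wrist_force'][:2]@Y
E
python3 - <<'E'
from h import *
print(hand(), robot.get_obs()['tool_pos'])
for n in('top','side'):
    im=cv2.imread('pics/%s0.png'%n)[:,:,::-1]
    print(n,edge(n,im,.05,.2), edge(n,im,.0,.35))
    ss,g=srange(n,im,.12,.04,.055,.05,.16,.005); print(g.mean(0).astype(int))
E
```

```text
(0.7667, np.float64(-0.15598526509493985), np.float64(-0.27470905022703085), np.float64(0.20513430456673132), np.float64(0.11080927199166335), np.float64(-0.6360693553521642)) [ 0.40293684 -0.29022834  0.2051343 ]Traceback (most recent call last):
  File "<stdin>", line 5, in <module>
  File "h.py", line 26, in edge
    ss,g=srange(name,im,.12,a,b,s0,s1); g=g.mean(0)
         ~~~~~~^^^^^^^^^^^^^^^^^^^^^^^
  File "h.py", line 20, in srange
    M=np.array([[proj(name,[*(O+X*x+Y*s),z]) for s in ss] for x in xs],np.float32)
                 ~~~~^^^^^^^^^^^^^^^^^^^^^^^
  File "h.py", line 14, in proj
    c=robot.camera_info(name); f=192/np.tan(np.radians(c['vfov'])/2)
ValueError: time passes only in moves, steps and waits
```

>>> {"api": "arm_command", "payload": {"targets": [[0.28,0.302,0,0],[0.28,0.302,0,0],[0.28,0.302,0,0],[0.28,0.302,0,0],[0.28,0.302,0,0],[0.28,0.302,0,0]]}}

```text
time: 1.27
tool_pos: [0.5452, -0.1354, 0.2042]
ee_rot: [-3.138, -0.001, 0.119]
wrist_force: [-0.9, 0.7, -0.8]
width: 0.094
finger_force: 0.0
```

```bash
sed -i 's/robot.camera_info(name)/CI[name]/; s/^from bench import robot/from bench import robot\nCI={n:robot.camera_info(n) for n in("top","side")}/' h.py
python3 - <<'E'
from h import *
print(hand(), robot.get_obs()['tool_pos'])
for n in('top','side'):
    im=cv2.imread('pics/%s0.png'%n)[:,:,::-1]
    print(n,edge(n,im,.05,.2), edge(n,im,.0,.35))
    im=snap(n,n+'1.png')
    print(n,edge(n,im,.05,.2), edge(n,im,.0,.35))
    ss,g=srange(n,im,.12,.04,.055,.05,.16,.005); print(g.mean(0).astype(int))
a=np.hstack([cv2.imread('pics/top1.png'),cv2.imread('pics/side1.png')]); cv2.imwrite('pics/t1.png',cv2.resize(a,(800,300)))
E
```

```text
(1.2667, np.float64(0.002484678980638826), np.float64(-0.13646493257494732), np.float64(0.20415507937363533), np.float64(0.11891605112469117), np.float64(0.7629806985843652)) [ 0.54520829 -0.13536122  0.20415508]
top [np.float64(0.11642873682104989), np.float64(0.11878231152100495)] [np.float64(0.11642873682104983), np.float64(0.1187823115210049)]
top [np.float64(0.11643390085920698), np.float64(0.11877103332104168)] [np.float64(0.11643390085920692), np.float64(0.11877103332104162)]
[246 245 245 245 245 245 245 244 244 244 244 243 231 145  41  24  23  25
  24  24  24  25]
side [np.float64(0.163467018748168), np.float64(0.1675762351846789)] [np.float64(0.1634670187481679), np.float64(0.16757623518467882)]
side [np.float64(0.16348076108214454), np.float64(0.16762302803224893)] [np.float64(0.16348076108214446), np.float64(0.16762302803224885)]
[231 232 232 232 232 233 233 232 233 233 234 233 235 208 113 117  54  56
  55  55  68 105]
```

View pics/t1.png

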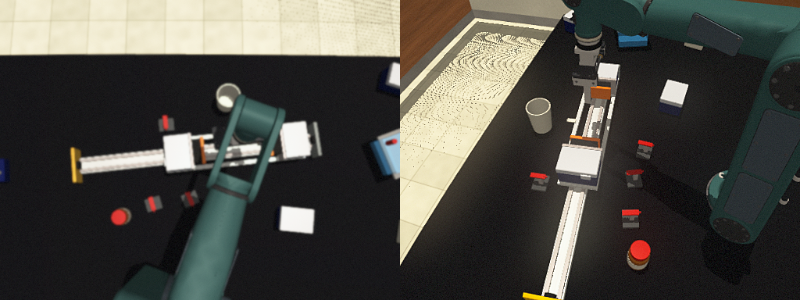

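The top frame shows the wrist over the gap with the far lid and the mark in the clear. The side frame shows the shuttle, the pointer and the mark all visible. The lid-edge tracker repeats to well under 0.1 mm. I'll descend into the gap.

>>> {"api": "arm_command", "payload": {"targets": [[0,0,-0.09,0],[0,0,-0.17,0],[0,0,-0.24,0],[0,0,-0.27,0],[-0.003,0.03,-0.27,0],[-0.006,0.05,-0.27,0],[-0.006,0.05,-0.27,0]]}}

```text
time: 1.95
tool_pos: [0.5394, -0.115, 0.0725]
ee_rot: [3.141, -0.003, 0.112]
wrist_force: [0.7, 0.0, -0.4]
width: 0.0938
finger_force: 0.0
```

```bash
cat >> h.py <<'E'
def track(fn,s0=.1,s1=.44):
    im=snap('side',fn+'_s.png'); e2=np.array(edge('side',im,s0,s1,thr=160))
    im=snap('top',fn+'_t.png'); e=np.array(edge('top',im,s0,s1))-[.11643,.11877]
    return e,e2-REF
REF=np.zeros(2)
E
python3 - <<'E'
import h; from h import *
im=cv2.imread('pics/side1.png')[:,:,::-1]; r=edge('side',im,.05,.4,thr=160); print(r)
open('h.py','a').write('REF=np.array([%.5f,%.5f])\n'%tuple(r)); h.REF=np.array(r)
print(hand()); print(track('a',.05)); print(hand())
E
```

```text
[np.float64(0.11719628790323629), np.float64(0.11723621515720158)]
(1.95, np.float64(-0.0010352962178604927), np.float64(-0.11555593611154728), np.float64(0.07246068258099361), np.float64(0.11167643698420315), np.float64(-0.07024531222549552))
(array([-1.43811193e-05,  1.00340299e-05]), array([ 7.02269608e-05, -1.52720895e-06]))
(2.05, np.float64(-9.616886165868186e-05), np.float64(-0.11700862122836377), np.float64(0.07340835649148433), np.float64(0.1117942141590409), np.float64(-0.14496460236104827))
```

>>> {"api": "arm_command", "payload": {"targets": [[-0.002,0.015,0,0],[-0.003,0.027,0,0],[-0.004,0.0353,0,0],[-0.005,0.0436,0,0],[-0.006,0.0519,0,0],[-0.007,0.0602,0,0],[-0.0079,0.0685,0,0],[-0.0088,0.0768,0,0]]}}

```text
time: 2.72
tool_pos: [0.5346, -0.0774, 0.0705]
ee_rot: [3.141, 0.0, 0.111]
wrist_force: [0.1, 0.0, 1.3]
width: 0.0938
finger_force: 0.3
```

>>> {"api": "arm_command", "payload": {"targets": [[-0.0009,0.0083,0,0],[-0.0018,0.0166,0,0],[-0.0027,0.0249,0,0],[-0.0036,0.0332,0,0],[-0.0045,0.0415,0,0],[-0.0054,0.0498,0,0],[-0.0063,0.0581,0,0],[-0.0073,0.0664,0,0]]}}

```text
time: 3.38
tool_pos: [0.531, -0.044, 0.0705]
ee_rot: [-3.142, -0.0, 0.111]
wrist_force: [0.3, -0.6, -0.4]
width: 0.094
finger_force: 0.0
```

```bash
python3 - <<'E'
from h import *
print(hand()); print(track('b')); print(hand());print(track('c')); print(hand())
E
```

```text
(3.3833, np.float64(-0.001566771691097627), np.float64(-0.044052941373967015), np.float64(0.07048526663039686), np.float64(0.11110951882299491), np.float64(-0.5847151359770406))
(array([0.05904588, 0.05896379]), array([0.05429734, 0.05427244]))
(3.4833, np.float64(-0.0016266005713250517), np.float64(-0.043836314620814255), np.float64(0.07046850084415446), np.float64(0.11186483995755525), np.float64(0.9049145770234117))
(array([0.06858038, 0.06816628]), array([0.06380966, 0.06381838]))
(3.5833, np.float64(-0.0015775825629749912), np.float64(-0.04445622164599064), np.float64(0.07053088242945836), np.float64(0.11135016700575084), np.float64(0.3706479270493075))
```

>>> {"api": "arm_command", "payload": {"targets": [[-0.0006,0.0055,0,0],[-0.0012,0.011,0,0],[-0.0018,0.0165,0,0],[-0.0024,0.022,0,0],[-0.003,0.0275,0,0],[-0.0036,0.033,0,0],[-0.0042,0.0385,0,0],[-0.0049,0.044,0,0]]}}

```text
time: 4.25
tool_pos: [0.5285, -0.0222, 0.0705]
ee_rot: [3.142, -0.0, 0.111]
wrist_force: [-0.0, 0.4, 0.0]
width: 0.0941
finger_force: 0.0
```

```bash
python3 - <<'E'
from h import *
print(hand()); print(track('d')); print(hand())
# mark vs pointer from current side picture
im=cv2.imread('pics/d_s.png'); cv2.imwrite('pics/ds.png',cv2.resize(im[160:280,150:310],(800,600),interpolation=cv2.INTER_CUBIC))
E
```

```text
(4.25, np.float64(-0.0016092054105195123), np.float64(-0.022117146053472595), np.float64(0.07052791670662298), np.float64(0.11110338097385508), np.float64(0.4281396039764624))
(array([0.13893934, 0.13851165]), array([0.13427553, 0.13431042]))
(4.35, np.float64(-0.0016310094817669056), np.float64(-0.021973646104047565), np.float64(0.07050264151184873), np.float64(0.111619153413546), np.float64(0.08305598903828118))
```

View pics/ds.png

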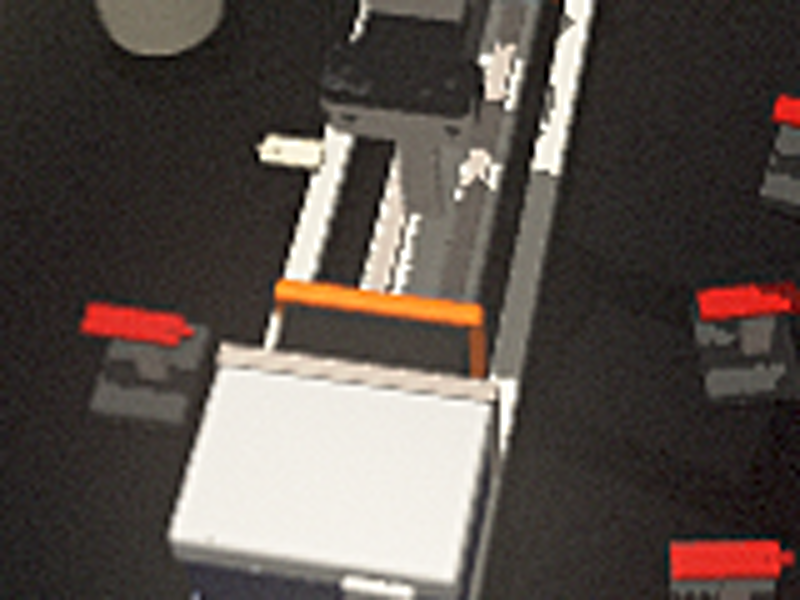

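The crop shows the pointer tip at crop (258,148), which is side (201.2,189.2). The mark tip is at crop (192,330), which is side (187.9,225.6). The shuttle is coasting and the hand is clear of both buffers.

```bash
python3 - <<'E'
from h import *
a=pt('side',201.2,189.2,.048);b=pt('side',187.9,225.6,.048)
print((b-a)[:2]@Y+.1343,(b-a)[:2]@X)
# top: pointer by centroid of red/white near expected places in lateral strip
for f,d in (('top0.png',0),('d_t.png',.1387)):
    im=cv2.imread('pics/'+f)[:,:,::-1].astype(float)
    ss=np.arange(-.2,.2,.0005); xs=np.linspace(.078,.090,6); xm=np.linspace(.106,.125,6)
    def prof(im,xs):
        M=np.array([[proj('top',[*(O+X*x+Y*s),.048]) for s in ss] for x in xs],np.float32)
        return cv2.remap(im.astype(np.float32),M[:,:,0],M[:,:,1],1).mean(0)
    p=prof(im,xs).min(1); k=np.abs(ss-(-.151+d))<.02; w=np.clip(p[k]-80,0,None); sp=(ss[k]*w).sum()/max(w.sum(),1)
    q=prof(im,xm); r=np.clip(q[:,0]-q[:,1]-50,0,None); sm=(ss*r).sum()/r.sum()
    print(f,sp,w.sum(),sm,sm-sp+d)
# same for side
for f,d in (('side0.png',0),('d_s.png',.1343)):
    im=cv2.imread('pics/'+f)[:,:,::-1].astype(float)
    M=lambda xs:np.array([[proj('side',[*(O+X*x+Y*s),.048]) for s in ss] for x in xs],np.float32)
    P=lambda xs:cv2.remap(im.astype(np.float32),M(xs)[:,:,0],M(xs)[:,:,1],1).mean(0)
    p=P(xs).min(1); k=np.abs(ss-(-.151+d))<.02; w=np.clip(p[k]-80,0,None); sp=(ss[k]*w).sum()/max(w.sum(),1)
    q=P(xm); r=np.clip(q[:,0]-q[:,1]-50,0,None); sm=(ss*r).sum()/r.sum()
    print(f,sp,w.sum(),sm,sm-sp+d)
E
```

```text
0.2527737627539342 0.0050248173042836955
top0.png -0.15137253799829042 5300.704 0.10592199301525684 0.25729453101354727
d_t.png -0.010335309465155462 302.05844 0.10593282440424936 0.2549681338694048
side0.png -0.15117322813496042 4519.83 0.1042592443726365 0.25543247250759693
d_s.png -0.01634246357290073 4370.942 0.10424976350201297 0.2548922270749137
```

>>> {"api": "arm_command", "payload": {"targets": [[-0.0001,0.0011,0,0],[-0.0009,0.0082,0,0],[-0.0017,0.0153,0,0],[-0.0025,0.0223,0,0],[-0.0033,0.0294,0,0],[-0.004,0.0365,0,0]]}}

```text
time: 4.85
tool_pos: [0.5265, -0.0038, 0.0705]
ee_rot: [3.142, 0.0, 0.111]
wrist_force: [0.2, -0.6, -1.0]
width: 0.0938
finger_force: 0.0
```

```bash
python3 - <<'E'
from h import *
print(hand()); im=snap('side','e_s.png'); print(np.array(edge('side',im,.2,.44,thr=160))-REF); print(hand())
E
```

```text
(4.85, np.float64(-0.00160227830481319), np.float64(-0.003646168222665652), np.float64(0.07050388696126011), np.float64(0.11109975241013115), np.float64(-0.5884707578312524))
[0.18653357 0.18647511]
(4.9, np.float64(-0.0016106834158701165), np.float64(-0.0030303068900827145), np.float64(0.07050660182354383), np.float64(0.11161641529323751), np.float64(0.0149449631205028))
```

>>> {"api": "arm_command", "payload": {"targets": [[-0.0007,0.0068,0,0],[-0.0015,0.0136,0,0],[-0.0023,0.0204,0,0],[-0.003,0.0272,0,0],[-0.0038,0.034,0,0],[-0.0046,0.0408,0,0],[-0.0053,0.0476,0,0],[-0.0061,0.0544,0,0]]}}

```text
time: 5.57
tool_pos: [0.5235, 0.0234, 0.0705]
ee_rot: [-3.141, -0.0, 0.111]
wrist_force: [0.5, 0.3, 0.6]
width: 0.094
finger_force: 0.3
```

>>> {"api": "arm_command", "payload": {"targets": [[-0.0007,0.0068,0,0],[-0.0015,0.0136,0,0],[-0.0023,0.0204,0,0],[-0.003,0.0272,0,0],[-0.0038,0.034,0,0],[-0.0046,0.0408,0,0],[-0.0053,0.0476,0,0],[-0.0061,0.0544,0,0]]}}

```text
time: 6.23
tool_pos: [0.5204, 0.0504, 0.0705]
ee_rot: [3.141, 0.0, 0.111]
wrist_force: [-0.8, -0.6, 0.1]
width: 0.0941
finger_force: 0.0
```

```bash
python3 - <<'E'
from h import *
print(hand()); print(track('f',.25)); print(hand());print(track('g',.25)); print(hand())
E
```

```text
(6.2333, np.float64(-0.0016689936605096454), np.float64(0.050942096848182405), np.float64(0.07049386406581147), np.float64(0.11095622044337783), np.float64(-0.5328545814745983))
(array([0.24839854, 0.24778696]), array([0.2483674 , 0.24833449]))
(6.3333, np.float64(-0.001686304799358987), np.float64(0.0511475587536136), np.float64(0.07051138953222699), np.float64(0.11165284476170245), np.float64(0.17392352237778674))
(array([0.2485741 , 0.24774841]), array([0.24839085, 0.2484315 ]))
(6.4333, np.float64(-0.0016782284557249315), np.float64(0.05070180110499903), np.float64(0.07048062742348254), np.float64(0.11126561090391496), np.float64(0.27557314208627903))
```

```bash
cat >> h.py <<'E'
def resid(n,im):
    ss=np.arange(0,.2,.0005); k=[]
    for a,b,red in ((.080,.091,0),(.106,.125,1)):
        xs=np.linspace(a,b,6)
        M=np.array([[proj(n,[*(O+X*x+Y*s),.048]) for s in ss] for x in xs],np.float32)
        q=cv2.remap(im.astype(np.float32),M[:,:,0],M[:,:,1],1).mean(0)
        w=np.clip(q[:,0]-q[:,1]-50,0,None) if red else np.clip(q.min(1)-80,0,None)*(abs(ss-.105)<.03)
        k.append((ss*w).sum()/w.sum() if w.sum()>0 else np.nan)
    return k,k[1]-k[0]
E
python3 - <<'E'
from h import *
for n,f in(('side','g_s'),('top','g_t')): print(n,resid(n,cv2.imread('pics/%s.png'%f)[:,:,::-1]))
im=cv2.imread('pics/g_s.png'); a=cv2.resize(im[195:255,160:230],(400,343),interpolation=2)
im=cv2.imread('pics/g_t.png'); b=cv2.resize(im[135:195,180:250],(400,343),interpolation=2)
cv2.imwrite('pics/g.png',np.hstack([a,b]))
E
```

```text
side ([np.float64(0.09853617422004052), np.float64(0.10425328778292639)], np.float64(0.005717113562885873))
top ([nan, nan], nan)
```

View pics/g.png

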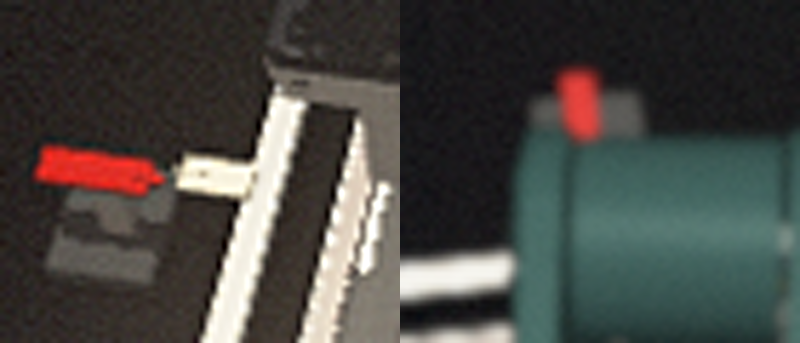

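The shuttle has come to rest about 5.5 mm short of the mark. The side crop shows the pointer tip at (178,173) and the mark tip at (160,178). I'll bring the hand up to the far buffer and creep.

>>> {"api": "arm_command", "payload": {"targets": [[-0.0055,0.05,0,0],[-0.0122,0.11,0,0],[-0.0178,0.16,0,0],[-0.021,0.19,0,0],[-0.0222,0.2,0,0],[-0.0222,0.2,0,0]]}}

```text
time: 6.93
tool_pos: [0.5092, 0.1509, 0.0705]
ee_rot: [3.141, 0.0, 0.113]
wrist_force: [0.2, -0.9, 0.2]
width: 0.0943
finger_force: 0.0
```

```bash
cat >> h.py <<'E'
def q(fn):
    im=snap('side',fn+'_s.png'); print(np.array(edge('side',im,.25,.44,thr=160))-REF,resid('side',im)[1],np.round(hand(),4)[[0,2,5]])
E
python3 -c "
from h import *
q('i')"
```

```text
[0.24847393 0.24854803] 0.005601909128446714 [ 6.9833  0.1511 -0.6936]
```

>>> {"api": "arm_command", "payload": {"targets": [[0,0.0006,0,0],[-0.0001,0.0011,0,0],[-0.0001,0.0016,0,0],[-0.0002,0.0021,0,0],[-0.0003,0.0026,0,0],[-0.0003,0.0031,0,0],[-0.0004,0.0036,0,0],[-0.0004,0.004,0,0]]}}

```text
time: 7.65
tool_pos: [0.5092, 0.1521, 0.0705]
ee_rot: [3.141, 0.0, 0.111]
wrist_force: [-0.1, 0.4, 0.1]
width: 0.094
finger_force: 0.0
```

>>> {"api": "arm_command", "payload": {"targets": [[0,0.0005,0,0],[-0.0001,0.001,0,0],[-0.0001,0.0015,0,0],[-0.0002,0.002,0,0],[-0.0003,0.0025,0,0],[-0.0003,0.003,0,0],[-0.0004,0.0035,0,0],[-0.0004,0.004,0,0]]}}

```text
time: 8.32
tool_pos: [0.509, 0.1542, 0.0705]
ee_rot: [3.141, 0.0, 0.111]
wrist_force: [0.0, 0.1, 0.5]
width: 0.0939
finger_force: 0.0
```

```bash
python3 -c "
from h import *
q('j')"
```

```text
[0.24846008 0.24851887] 0.005607236846204677 [ 8.3667  0.1554 -0.7335]
```

>>> {"api": "arm_command", "payload": {"targets": [[0,0.0005,0,0],[-0.0001,0.001,0,0],[-0.0001,0.0015,0,0],[-0.0002,0.002,0,0],[-0.0003,0.0025,0,0],[-0.0003,0.003,0,0],[-0.0004,0.0035,0,0],[-0.0004,0.004,0,0]]}}

```text
time: 9.03
tool_pos: [0.5088, 0.1562, 0.0705]
ee_rot: [3.141, 0.0, 0.111]
wrist_force: [0.5, 0.3, -0.3]
width: 0.0941
finger_force: 0.0
```

>>> {"api": "arm_command", "payload": {"targets": [[0,0.0005,0,0],[-0.0001,0.001,0,0],[-0.0001,0.0015,0,0],[-0.0002,0.002,0,0],[-0.0003,0.0025,0,0],[-0.0003,0.003,0,0],[-0.0004,0.0035,0,0],[-0.0004,0.004,0,0]]}}

```text
time: 9.7
tool_pos: [0.5085, 0.1582, 0.0705]
ee_rot: [3.142, 0.0, 0.111]
wrist_force: [-0.1, -0.5, 0.2]
width: 0.094
finger_force: 0.0
```

```bash
python3 -c "
from h import *
q('k')"
```

```text
[0.24848152 0.24856504] 0.0056179390556989756 [ 9.75    0.1594 -0.1396]
```

>>> {"api": "arm_command", "payload": {"targets": [[0,0.0005,0,0],[-0.0001,0.001,0,0],[-0.0001,0.0015,0,0],[-0.0002,0.002,0,0],[-0.0003,0.0025,0,0],[-0.0003,0.003,0,0],[-0.0004,0.0035,0,0],[-0.0004,0.004,0,0]]}}

```text
time: 10.42
tool_pos: [0.5084, 0.1602, 0.0705]
ee_rot: [3.141, -0.0, 0.111]
wrist_force: [-0.1, -0.2, 0.6]
width: 0.0942
finger_force: 0.0
```

```bash
python3 -c "
from h import *
q('l')"
```

```text
[0.24885802 0.24881358] 0.005295585878891895 [10.4667  0.1614  0.1057]
```

>>> {"api": "arm_command", "payload": {"targets": [[0,0.0005,0,0],[-0.0001,0.001,0,0],[-0.0001,0.0015,0,0],[-0.0002,0.002,0,0],[-0.0003,0.0025,0,0],[-0.0003,0.003,0,0]]}}

```text
time: 10.97
tool_pos: [0.5082, 0.1617, 0.0705]
ee_rot: [3.142, 0.0, 0.111]
wrist_force: [0.1, 0.6, -1.0]
width: 0.094
finger_force: 0.0
```

```bash
python3 -c "
from h import *
q('m')
q('m2')"
```

```text
[0.25134804 0.251275  ] 0.002952722356338963 [11.0167  0.1629 -0.4545]
[0.25158686 0.25148948] 0.0025568196799250348 [11.0667  0.1629 -0.2726]
```

>>> {"api": "arm_command", "payload": {"targets": [[0,0,0,0],[0,0,0,0],[0,0,0,0],[0,0,0,0],[0,0,0,0],[0,0,0,0],[0,0,0,0],[0,0,0,0]]}}

```text
time: 11.73
tool_pos: [0.5082, 0.1616, 0.0705]
ee_rot: [3.141, 0.0, 0.111]
wrist_force: [-0.0, 0.7, 0.3]
width: 0.0939
finger_force: 0.0
```

```bash
python3 -c "
from h import *
q('n')"
```

```text
[0.25435282 0.25423258] -0.00013565521964029048 [11.7833  0.1628  1.0704]
```

>>> {"api": "arm_command", "payload": {"targets": [[0,0,0,0],[0,0,0,0],[0,0,0,0],[0,0,0,0],[0,0,0,0],[0,0,0,0],[0,0,0,0],[0,0,0,0]]}}

```text
time: 12.45
tool_pos: [0.5082, 0.1617, 0.0705]
ee_rot: [3.141, 0.0, 0.111]
wrist_force: [0.6, 1.0, 0.4]
width: 0.0942
finger_force: 0.0
```

```bash
python3 -c "
from h import *
q('o')"
```

```text
[0.255964   0.25581589] -0.0018466733878499952 [12.5     0.1628 -0.2095]
```

>>> {"api": "arm_command", "payload": {"targets": [[0.001,-0.01,0,0],[0.003,-0.03,0,0],[0.005,-0.05,0,0],[0.006,-0.06,0,0],[0.006,-0.06,0,0],[0.006,-0.06,0,0],[0.006,-0.06,0,0],[0.006,-0.06,0,0]]}}

```text
time: 13.17
tool_pos: [0.5112, 0.1318, 0.0705]
ee_rot: [-3.142, -0.0, 0.111]
wrist_force: [-0.4, -1.1, -0.2]
width: 0.0938
finger_force: 0.0
```

```bash
python3 - <<'E'
from h import *
q('p')
im=snap('top','p_t.png');print(resid('top',im))
im=cv2.imread('pics/p_s.png'); a=cv2.resize(im[205:245,160:207],(400,340),interpolation=2)
im=cv2.imread('pics/p_t.png'); b=cv2.resize(im[135:195,180:250],(400,340),interpolation=2)
cv2.imwrite('pics/p.png',np.hstack([a,b]))
E
```

```text
[0.25645657 0.25631191] -0.002272718669263124 [13.2167  0.1329  0.4155]
([nan, nan], nan)
```

View pics/p.png

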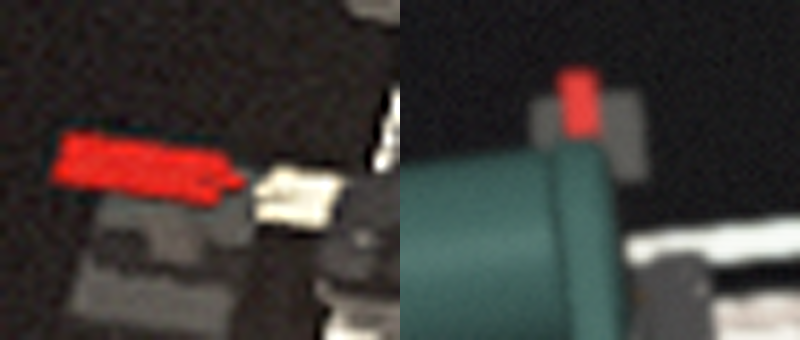

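>>> {"api": "arm_command", "payload": {"targets": [[-0.003,0.03,0,0],[-0.006,0.053,0,0],[-0.006,0.06,0,0],[-0.006,0.06,0,0]]}}

```text
time: 13.6
tool_pos: [0.508, 0.1628, 0.0705]
ee_rot: [3.142, 0.0, 0.113]
wrist_force: [-0.3, -0.2, 0.3]
width: 0.0938
finger_force: 0.0
```

```bash
python3 - <<'E'
from h import *
q('r')
im=snap('top','r_t.png');print(resid('top',im))
im=cv2.imread('pics/r_t.png'); b=cv2.resize(im[140:190,190:240],(600,600),interpolation=2)
cv2.imwrite('pics/r.png',b)
E
```

```text
[0.25644767 0.25630817] -0.0021100928988623258 [13.65    0.1633  0.3817]
([np.float64(0.10620760939775817), np.float64(0.10592927582512018)], np.float64(-0.0002783335726379843))
```

View pics/r.png

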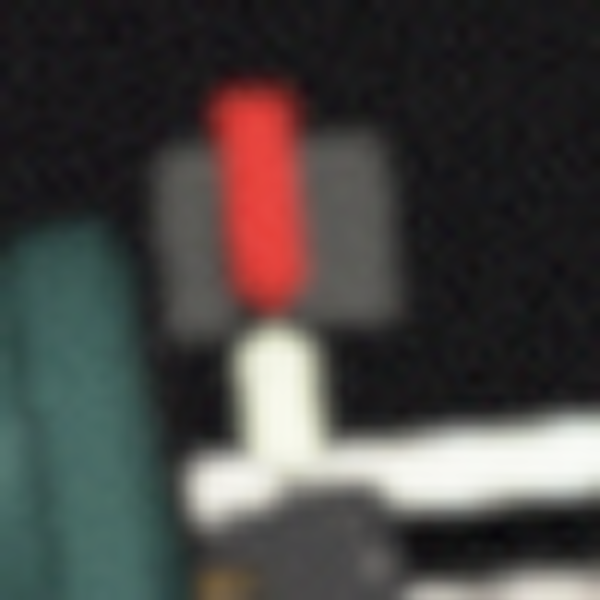

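The top crop shows the red tip at (268,308) in line with the white tip at (275,325), matching the rail's tilt. The measured residual is about 0.3 mm and the shuttle is at rest. I'll centre the hand in the gap, wait two seconds, then lift.

>>> {"api": "arm_command", "payload": {"targets": [[0.003,-0.03,0,0],[0.008,-0.07,0,0],[0.011,-0.1,0,0],[0.012,-0.11,0,0],[0.012,-0.11,0,0],[0.012,-0.11,0,0],[0.012,-0.11,0,0],[0.012,-0.11,0,0]]}}

```text
time: 14.37
tool_pos: [0.5141, 0.1073, 0.0705]
ee_rot: [-3.141, 0.0, 0.112]
wrist_force: [0.0, -1.5, -0.6]
width: 0.0941
finger_force: 0.0
```

>>> {"api": "arm_command", "payload": {"targets": [[0,0,0,0],[0,0,0,0],[0,0,0,0],[0,0,0,0],[0,0,0,0],[0,0,0,0],[0,0,0,0],[0,0,0,0]]}}

```text
time: 15.03
tool_pos: [0.5143, 0.1067, 0.0705]
ee_rot: [3.142, -0.0, 0.111]
wrist_force: [0.5, 0.4, -0.1]
width: 0.0941
finger_force: 0.0
```

>>> {"api": "arm_command", "payload": {"targets": [[0,0,0,0],[0,0,0,0],[0,0,0,0],[0,0,0,0],[0,0,0,0],[0,0,0,0],[0,0,0,0],[0,0,0,0]]}}

```text
time: 15.7
tool_pos: [0.5142, 0.1067, 0.0705]
ee_rot: [3.142, 0.0, 0.111]
wrist_force: [-0.7, 0.8, -0.1]
width: 0.0943
finger_force: 0.0
```

>>> {"api": "arm_command", "payload": {"targets": [[0,0,0,0],[0,0,0,0],[0,0,0,0],[0,0,0,0],[0,0,0,0],[0,0,0,0],[0,0,0,0],[0,0,0,0]]}}

```text
time: 16.37
tool_pos: [0.5142, 0.1067, 0.0705]
ee_rot: [3.142, 0.0, 0.111]
wrist_force: [0.2, -0.1, -0.1]
width: 0.094
finger_force: 0.0
```

>>> {"api": "arm_command", "payload": {"targets": [[0,0,0.04,0],[0,0,0.1,0],[0,0,0.17,0],[0,0,0.24,0],[0,0,0.3,0],[0,0,0.34,0],[0,0,0.36,0],[0,0,0.36,0]]}}

```text
time: 17.03
tool_pos: [0.5154, 0.1068, 0.2535]
ee_rot: [3.141, -0.006, 0.111]
wrist_force: [0.4, -0.3, -0.1]
width: 0.0938
finger_force: 0.0
```

```bash
python3 -c "
from h import *
q('s'); print(robot.get_obs()['tool_pos'])"
```

```text
[0.25644211 0.25632369] -0.0022529848828021504 [17.0833  0.1075  0.6636]
[0.51457828 0.10670109 0.2510522 ]
```

The shuttle hasn't moved and the hand is clear, so I'm handing the job in.

```bash
python3 -c "
from bench import robot
print(robot.close_job())"
```

```text
the job is handed in; nothing more can be done
None
```

The job is handed in: the shuttle stands still with its pointer in line with the red mark (0.3 mm off by the top camera, about 2 mm past it by the side camera), it rested unaided for about 3 s before the hand was lifted clear, and the run took about 17 s.

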